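Free the locating block against the contrast plate

TASK

Get the brass locating block ready for the side camera: first take the flat contrast plate out of its leaning rest and stand it upright on its short thin edge inside the orange outline on the fixture, broad faces square to the long direction of the fixture, and let go of it. Then take the stuck block by its narrow upper part and rock it side to side until it has pushed both blue keepers open (do not touch the keepers with the gripper), and lift it just clear of them. Finish while still holding the block upright over its nest, with its foot roughly 1 to 4 cm above the keepers and touching nothing else, the plate still standing and the other things on the bench left alone.

Things in the scene. Friction and masses are not known exactly. Their poses are not given: they have to be found in the camera images.
- plate_mid (a point): Centre of the loose contrast plate: black plastic, green panel on one broad face, 14 mm thick (its x), 80 mm wide (its y), 100 mm high (its z), about 160 g. At the start it leans in the rest, 26 deg (0.45 rad) from upright, its upper edge leaning towards the rest's -x. Standing: its z is vertical, on its 14 x 80 mm edge, centre 50 mm above what it stands on.
- plate: The same contrast plate; this origin is the centre of its lower thin edge, axes as for plate_mid. While it lies in the rest its uppermost 40 mm is free on both faces and can be pinched across the 14 mm thickness with the gripper tilted 26 deg, in line with the plate. To take it out, draw it along its own z.
- rest: Fixed white leaning rest, 100 mm x 70 mm on the table, 70 mm high; origin under it on the table. A sloping back supports the lower 60 mm of the plate from its -x side; at its foot there is a ledge with an 8 mm high front lip.
- bay (a point): Centre of the orange outlined rectangle (50 mm along x, 105 mm along y) on the fixture's top surface, at that surface, 8 mm above the table. The plate is to stand here, its thickness along this x and its width along this y (either face forward). Axes are the fixture's: x runs from the bay to the nest, y across, z up.
- nest (a point): Centre of the nest's floor on the fixture (level with the bay, 140 mm from it along x; same axes). The block's foot stands here inside a 6 mm high rim with 1 mm of play all round. A blue keeper stands on its +y and on its -y side, tops 53 mm above this point. Keepers shut, the block can rise only 2 mm; with both pushed back it comes straight up.
- block_mid (a point): Centre of the loose brass locating block, half-way up its 90 mm height, about 300 g. Upside-down T seen along x: lower part 30 (x) x 28 (y) x 45 mm high, upper part 30 (x) x 14 (y) x 45 mm high; in the nest its axes are the nest's. Pinch the upper part from above across its 30 mm (along x), 25 to 40 mm above this centre, clear of the keepers.
- block: The same locating block; this origin is the centre of its underside. Tipped 8 to 10 deg (0.14 to 0.17 rad) about its foot towards one keeper it pushes that keeper far enough, and the keeper stays there while the block is tipped to the other side. Do not pull it up while rocking, or its shoulders catch on the lips.
- fixture: Fixed aluminium inspection fixture, base plate 260 mm (x) x 120 mm (y) x 8 mm; origin under its centre on the table. It carries bay (75 mm to -x) and nest (65 mm to +x).
- keeper_left (a joint): Angle (rad) of the blue keeper on the nest's +y side: upright plate 24 mm wide (x), 6 mm thick, hinged 6 mm above the nest floor, 18 mm off centre. 0 to 0.03 at the start, lip about 3 mm over the block's shoulder; grows as its top is pushed outwards, to 0.3 at most. Stiff (0.28 N m, 7 N at shoulder height), it stays where pushed. Off the shoulder beyond 0.08.
- keeper_right (a joint): The same for the keeper on the nest's -y side; grows as its top is pushed outwards (-y).
- vblock: Bystander: steel V-block, 50 x 45 x 38 mm, origin at its underside.
- plug_gauge: Bystander: dark steel plug gauge standing on end, 36 mm across, 52 mm high, origin at its underside.
- ring_gauge: Bystander: steel ring gauge, 56 mm across, 18 mm high, origin at its underside.
- pen: Bystander: blue pen, 130 mm long (x), 9 mm thick, origin at its underside.
- cleaner: Bystander: white cleaner bottle, 48 mm across, 110 mm high, origin at its underside.
- gauge_case: Bystander: flat grey gauge case, 60 x 100 x 22 mm, origin at its underside.
There are look-alikes about, which are no part of the job. Of the things shaped like the plate, the black one is meant.

How it is judged:
On the way, in this order (a step that is already met when the one before it is completed fails the run):
1. the contrast plate stands upright on its thin edge inside the orange outline and has been let go (angle between plate_mid's own z axis and vertical below 0.1 rad and z of plate_mid in the frame of bay between 0.045 and 0.055 m and x of plate_mid in the frame of bay between -0.021 and 0.021 m and y of plate_mid in the frame of bay between -0.017 and 0.017 m and angle between the x axis of plate_mid and the x axis of bay, either way round below 0.3 rad and contact force between the fingers and plate below 0.05 N and linear speed of plate below 0.02 m/s), for 0.3 s.
2. both keepers have been pushed open by rocking, the block still down in its nest (value of joint each of keeper_left, keeper_right above 0.08 rad and z of block in the frame of nest below 0.012 m and horizontal distance between block and nest below 0.012 m), for 0.05 s.
At the end, for the whole second after the job is handed in: Block held still, upright within 14 deg, within 35 mm of over its nest, foot 5 to 52 mm above the keepers, touching neither fixture nor plate; both keepers past 0.08 rad; plate released, upright within 6 deg on its thin edge, within 21 mm (x) and 17 mm (y) of the bay centre and square within 17 deg (all of step 1 and value of joint each of keeper_left, keeper_right above 0.08 rad and z of block in the frame of nest between 0.058 and 0.105 m and horizontal distance between block_mid and nest below 0.035 m and angle between block_mid's own z axis and vertical below 0.25 rad and contact force between the fingers and block above 1 N and contact force between block and fixture below 0.05 N and contact force between block and plate below 0.05 N and linear speed of block below 0.02 m/s); the arm keeps its last pose, push and grip.
It fails at once if the gripper pushes a keeper (contact force between the fingers and keeper_left above 2 N or contact force between the fingers and keeper_right above 2 N).
It fails at once if a bystander is moved by more than 30 mm (distance of any of vblock, plug_gauge, ring_gauge, pen, cleaner, gauge_case from where it was at the start of the episode above 0.03 m).
It also fails if it takes over 51 s, if anything falls off the work surface, if the arm or the gripper's body presses on something with over 40 N, if the wrist force passes 120 N, or if a joint passes its speed limit or range.

ROBOT

A 6-joint arm with a two-finger parallel gripper is mounted at the origin on the work surface. World frame = base frame: x ahead of the robot, y to its left, z up, the work surface at z = 0. Lengths are in m, angles in rad, forces in N, time in s.
With the tool pointing down it reaches from about 0.3 to 0.85 m from the base axis. Payload 4.2 kg.
Tool frame: the origin (TCP) lies between the finger pads; the fingertips stand 25 mm ahead of it and the grasp point (between the pads) lies 6 mm ahead of it; z points along the fingers, y is the line along which they close (so a half turn about z gives the same grasp; the last joint's range is limited). The gripper opens to 91 mm and grips with 3 to 60 N. Pads are 32 mm wide; open, the fingers measure 118 mm over their backs; the gripper's body (76 mm by 178 mm) begins 60 mm behind the grasp point.
Start: joints at [-1.14, 0.32, 1.565, -0, 1.257, -0.02], TCP at [0.251, -0.518, 0.239] pointing down, gripper open.
Joint ranges: [-3.11, 3.11], [-0.84, 2.01], [0.21, 2.61], [-1.34, 4.49], [0.05, 2.63], [-2.56, 2.56]. Speed limits (rad/s): [2.57, 2.57, 3.14, 3.14, 3.14, 3.14].

INTERFACE

Orientations are given as [roll, pitch, yaw] about the fixed x, y, z axes, in that order (R = Rz(yaw) Ry(pitch) Rx(roll)).
In Python, from cell import ctrl gives the robot as it stands.
- The arm moves only by the tool arm_command, never from a script. Its argument "motion" is a list of rows, each an object with "offset": the shift along the world's x, y, z scaled (see below), a list of three; "turn": the turn, a rotation vector about the world's x, y, z scaled (see below), a list of three. In form: [{"offset": [tx, ty, tz], "turn": [rx, ry, rz]}, ...]. A call has 1 to 12 rows; each row shifts and turns the commanded pose from where the row before left it; what a row does not reach is not made up. The controller multiplies each number of a shift by 50 mm and each number of a turn by 4 degrees. A row lasts 1/10 s, in which the tool goes at most 50 mm and 8.59 degrees, less where a joint would pass 70% of its speed; a pose out of reach is approached as far as the arm can. A call with a number of a shift or a turn outside -1 to 1 is refused whole. A call with a gripper value outside its range is refused whole. "gripper" is the gripper's target within -1 to 1 (shut at 1, half-way at 0, fully open at -1), set as the call begins (left out, the last holds). The fingers move at their own pace and stop on an object; "force" is the grip in N (left out, the last holds). Time passes only in rows, so rows that do not move let the fingers close. It gives the time, the measured TCP pose, the force, the opening and the grip force at its end, in the units of the state.
- ctrl.observe(): the state, without advancing time (a new reading comes with each control period).
- ctrl.get_image(name): name is "scene" or "top" or "wrist"; returns (picture, depth): 420x560x3 uint8, red, green, blue; 420x560 float32, m along the optical axis (not along the pixel's ray), 0 where there is no reading.
- ctrl.get_calibration(name): a dict with "fx", "fy", "cx", "cy" (pixels), "k1" (the pictures are not rectified: a ray, as slopes to the right and down, at radius r is drawn at 1 + k1 r^2 times it, then the intrinsics apply), "R" (3x3) and "t" (3): a world point X has camera coordinates R X + t; the wrist camera has in their place "hand_eye" (4x4, takes a point from camera to tool coordinates, whose origin is the TCP and whose axes are the flange's). Camera axes: x right, y down, z forward; pixel columns grow to the right and rows downward; lengths in m; the calibration is good to about 2 mm. A picture is of the moment at which its call begins: read the wrist's pose just before it. get_calibration takes no time and is no camera call.
- ctrl.close_job(): hands the job in; it is judged then, once.
The state is a dict: "time": time; "qpos": joint angles; "joint_velocities": joint speeds; "joint_efforts": joint torques, N m; "ee_pos": TCP position; "eef_rot": TCP orientation; "ft_force": force on the tool from outside, world axes, zero at the start; "wrist_torque": the same for the moment, N m; "grip_width": finger opening in m; "grasp_force": force on a finger pad.
Only numpy, scipy, OpenCV 4.12 (cv2) and the standard library are available. Lean on these libraries where they do the work, as an engineer would, in place of code of your own. Each camera call takes 0.05 s, during which the arm holds its last target. There are 200 camera calls.

## Working session

There is one attempt and no reset: what is moved stays moved. The work goes in short steps, Python scripts to look and compute and a tool call to move; the robot and the scene stay as the last step left them, time stands still between calls to the robot, and variables do not carry over. Pictures are saved under pics/ and viewed, at most 10 in all, crops included, and the job is handed in when it is done.

Besides the shell and the picture viewer there is one more tool, called as name([rows], argument=value, ...), one row to a line, values as JSON. arm_command: Moves the arm, as the interface text tells. Its arguments: {"type":"object","properties":{"motion":{"type":"array"},"gripper":{"type":"number"},"force":{"type":"number"}},"required":["motion"]}

```bash
mkdir -p pics; ls
cat > h.py <<'E'
import numpy as np, cv2
from cell import ctrl
def grab(n,save=None):
    s=ctrl.observe(); im,d=ctrl.get_image(n); c=ctrl.get_calibration(n)
    np.savez(f'{n}.npz',im=im,d=d,pos=s['ee_pos'],rot=s['eef_rot'])
    if save: cv2.imwrite(f'pics/{save}.png',im[:,:,::-1])
    return im,d,c
def cloud(d,c):
    """world points HxWx3 for fixed cameras"""
    H,W=d.shape
    u,v=np.meshgrid(np.arange(W),np.arange(H))
    K=np.array([[c['fx'],0,c['cx']],[0,c['fy'],c['cy']],[0,0,1.]])
    p=cv2.undistortPoints(np.stack([u,v],-1).reshape(-1,1,2).astype(float),K,np.array([c['k1'],0,0,0,0.])).reshape(H,W,2)
    P=np.dstack([p*d[...,None],d])
    return (P-np.array(c['t']))@np.array(c['R'])
E
python3 - <<'E'
from h import *
print(ctrl.observe())
for n in('scene','top'):
    im,d,c=grab(n,n+'0'); print(c)
E
```

```text
pics
{'time': 0.0, 'qpos': array([-1.13997049e+00,  3.20326465e-01,  1.56568802e+00, -3.96117102e-05,
        1.25742000e+00, -2.00149170e-02]), 'joint_velocities': array([ 1.23892175e-04, -1.67152681e-04, -6.83352444e-04,  3.36592482e-08,
       -4.78623387e-04,  1.08720234e-03]), 'joint_efforts': array([ 7.28920968e-04, -4.12468421e+01, -2.31972885e+01,  7.27319601e-02,
        4.57161048e-02, -1.52920456e-04]), 'ee_pos': array([ 0.25032561, -0.51712604,  0.23809692]), 'eef_rot': array([-3.13975044e+00,  7.90808551e-07,  4.50853000e-01]), 'ft_force': array([-0.45489   ,  0.16480381,  0.38346815]), 'wrist_torque': array([ 0.0144364 , -0.00679659, -0.01015689]), 'grasp_force': 0.0, 'grip_width': 0.09161351189863676}
{'fx': 434.26178155256787, 'fy': 434.26178155256787, 'cx': 279.95454359604673, 'cy': 212.93053804472123, 'k1': 0.002373286314400618, 'R': array([[ 0.68753403,  0.72587087, -0.02021005],
       [ 0.40198075, -0.40363342, -0.82188292],
       [-0.60473832,  0.55694842, -0.56929783]]), 't': array([-0.37333449, -0.19035261,  1.44268896])}
{'fx': 506.5277531163956, 'fy': 506.5277531163956, 'cx': 281.3057624893023, 'cy': 212.47236059133382, 'k1': -0.1743885593994998, 'R': array([[ 0.01268633, -0.99959838,  0.02534045],
       [-0.99788235, -0.01427328, -0.06345933],
       [ 0.06379554, -0.02448172, -0.99766266]]), 't': array([-0.05940112,  0.58844144,  1.54606572])}
```

View pics/scene0.png

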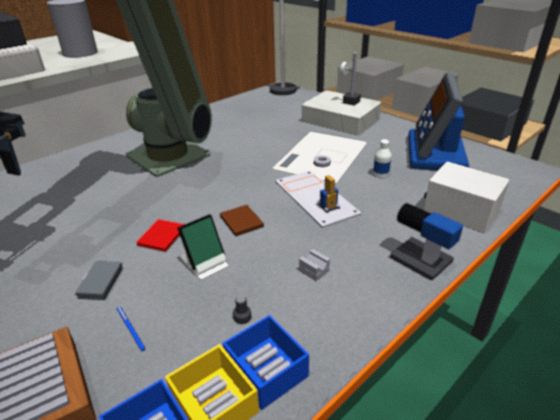

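View pics/top0.png

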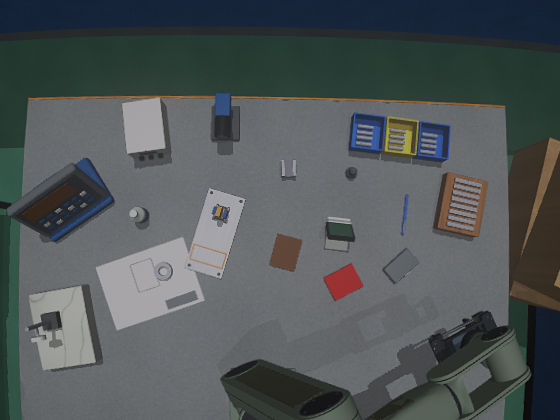

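The scene view shows the black/green plate leaning in its white rest at about (204,243) and the fixture at about (318,195), with the brass block and blue keepers at (329,190). In the top view the plate is at (340,230), the block at (221,212) and the orange bay at (208,258).

Run:
```python
from h import *
for n,boxes in (('top',{'fix':(180,250,180,285),'rest':(320,360,212,255)}),('scene',{'fix':(270,365,165,225),'rest':(175,232,210,280)})):
    z=np.load(n+'.npz'); c=ctrl.get_calibration(n); P=cloud(z['d'],c); im=z['im']; hsv=cv2.cvtColor(im,cv2.COLOR_RGB2HSV)
    H,S,V=[hsv[...,i].astype(int) for i in range(3)]
    def box(b):
        m=np.zeros(H.shape,bool); m[b[2]:b[3],b[0]:b[1]]=1; return m
    f=box(boxes['fix']); r=box(boxes['rest'])
    print(n,'table z',np.median(P[...,2][f]))
    white=f&(S<50)&(V>150)&(abs(P[...,2]-.008)<.02)
    if white.sum()>50:
        q=P[white]; rc=cv2.minAreaRect(q[:,:2].astype(np.float32)); print('white',rc,np.median(q[:,2]))
    org=f&(H<20)&(S>90)&(V>100)&(P[...,2]<.03); q=P[org]; print('orange',org.sum(), cv2.minAreaRect(q[:,:2].astype(np.float32)) if org.sum()>5 else 0)
    up=f&(P[...,2]>.072)&(P[...,2]<.13); q=P[up]; print('blocktop',up.sum(),q.mean(0),q.min(0),q.max(0))
    bl=f&(H>100)&(H<130)&(S>100); q=P[bl]; print('blue',bl.sum(),q.mean(0),q.min(0),q.max(0))
    gr=r&(H>60)&(H<100)&(S>60)&(P[...,2]>.015); q=P[gr]; m=q.mean(0); u,s,vt=np.linalg.svd(q-m,full_matrices=False)
    print('green',gr.sum(),m,vt,np.sqrt(s**2/len(q)), ((q-m)@vt.T).min(0),((q-m)@vt.T).max(0))
    pl=r&(V<130)&(P[...,2]>.02); q=P[pl]; print('plate',q.min(0),q.max(0))
    w=r&(S<50)&(V>140); q=P[w]; print('restwhite',w.sum(),cv2.minAreaRect(q[:,:2].astype(np.float32)),q[:,2].min(),q[:,2].max())
    pic=im[boxes['rest'][2]-15:boxes['rest'][3]+15,boxes['rest'][0]-15:boxes['rest'][1]+15][:,:,::-1]
```

```text
top table z 0.00362921176923507
white ((0.5025392174720764, 0.18124426901340485), (0.15852615237236023, 0.3132815659046173), 73.84000396728516) 0.0075094700487292505
orange 60 ((0.4511137902736664, 0.1745639592409134), (0.10667834430932999, 0.049228817224502563), 74.15534210205078)
blocktop 58 [0.58595079 0.13572419 0.09649046] [0.57100319 0.12628321 0.07321387] [0.60067034 0.1453675  0.10381081]
blue 45 [0.5865353  0.13669083 0.06031042] [0.57053244 0.11557612 0.05318009] [0.60068854 0.15792342 0.06866367]
green 232 [ 0.53803166 -0.22546961  0.07409953] [[ 0.05294909 -0.14005267 -0.98872729]
 [ 0.20859663  0.9698247  -0.1262042 ]
 [-0.97656738  0.19956278 -0.08056585]] [0.10278734 0.01875228 0.00936358] [-1.52252804 -0.03663333 -0.03148002] [0.05272285 0.03586975 0.01731191]
plate [ 0.48931682 -0.26931043  0.02039524] [ 0.57093068 -0.01312792  1.58129938]
restwhite 76 ((0.5690984725952148, -0.23040618002414703), (0.06624720990657806, 0.017410237342119217), 85.56538391113281) -0.004183232600069147 0.037345939352596044
scene table z 0.003861502001921775
white ((0.5143316984176636, 0.1
[... 273 characters left out ...]
7201   0.12398756 0.07209251] [0.6029958  0.14736561 0.10198254]
blue 104 [0.59184852 0.11330892 0.0514248 ] [ 0.57145033 -0.60934338  0.01851551] [1.20564755 0.15891625 0.65732703]
green 1305 [ 0.5381775  -0.23005196  0.07161442] [[ 0.6549802  -0.42007178  0.6281247 ]
 [ 0.54322124 -0.316069   -0.77782457]
 [-0.5252729  -0.85067037 -0.02117297]] [0.0663615  0.02517442 0.02014978] [-0.03172654 -0.05086166 -0.04110653] [0.96440984 0.054259   0.03985832]
plate [ 0.50407487 -0.60934338  0.02032912] [ 1.20564755 -0.18548085  0.65732703]
restwhite 1945 ((0.7600518465042114, -0.3687262535095215), (0.1376873105764389, 1.0105189085006714), 57.76655578613281) -0.0019433835101955183 0.6573270288899806
```

```bash
python3 - <<'E'
from h import *
for n,b in (('top',(320,360,212,255)),('scene',(175,232,210,280))):
    z=np.load(n+'.npz'); c=ctrl.get_calibration(n); P=cloud(z['d'],c); hsv=cv2.cvtColor(z['im'],cv2.COLOR_RGB2HSV)
    H,S,V=[hsv[...,i].astype(int) for i in range(3)]
    m=np.zeros(H.shape,bool); m[b[2]:b[3],b[0]:b[1]]=1
    m&=(H>60)&(H<100)&(S>60)&(P[...,2]>.01)&(P[...,2]<.12); q=P[m]
    for _ in range(5):
        mu=q.mean(0); u,s,vt=np.linalg.svd(q-mu,full_matrices=False); nn=vt[2]*np.sign(vt[2][2]); k=abs((q-mu)@nn)<.004; q=q[k]
    yaw=np.arctan2(nn[1],nn[0]); print(n,len(q),mu,nn,'tilt',np.degrees(np.arcsin(nn[2])),'yaw',np.degrees(yaw))
    ez=np.array([-np.sin(.4538)*np.cos(yaw),-np.sin(.4538)*np.sin(yaw),np.cos(.4538)]); ey=np.array([-np.sin(yaw),np.cos(yaw),0])
    a=(q-mu)@np.c_[ey,ez]; print('y ext',a[:,0].min(),a[:,0].max(),'z ext',a[:,1].min(),a[:,1].max()); 
    ctr=mu+ey*(a[:,0].min()+a[:,0].max())/2+ez*(a[:,1].min()+a[:,1].max())/2
    print('panel centre',ctr, cv2.minAreaRect(a.astype(np.float32)))
    w=np.zeros(H.shape,bool); w[b[2]-5:b[3]+5,b[0]-5:b[1]+5]=1; w&=(S<60)&(V>130)&(abs(P[...,2])<.08)&(np.hypot(P[...,0]-.54,P[...,1]+.23)<.08)
    print('white',cv2.minAreaRect(P[w][:,:2].astype(np.float32)))
E
python3 -c "
import cv2
i=cv2.imread('pics/scene0.png')
a=cv2.resize(i[200:285,165:245],None,fx=4.5,fy=4.5,interpolation=3);b=cv2.resize(cv2.imread('pics/top0.png')[200:285,300:380],None,fx=4.5,fy=4.5,interpolation=3)
cv2.imwrite('pics/crop.png',cv2.hconcat([a,b]))"
```

```text
top 231 [ 0.53824254 -0.22638884  0.06757486] [ 0.89641759 -0.09477443  0.43295879] tilt 25.655479557392393 yaw -6.03521932710968
y ext -0.03338859601533739 0.03188188505814538 z ext -0.047443614672371626 0.04271732266478425
panel centre [ 0.53919356 -0.22724694  0.06545089] ((-0.0007149241864681244, -0.002368062734603882), (0.06530166417360306, 0.09011444449424744), 0.07642535120248795)
white ((0.5377200841903687, -0.22988680005073547), (0.06984780728816986, 0.08121006190776825), 85.7300796508789)
scene 1282 [ 0.53506398 -0.22825491  0.06895767] [ 0.89594346 -0.08449721  0.4360568 ] tilt 25.852558885408886 yaw -5.38767930060698
y ext -0.03778450298214925 0.039367765679104126 z ext -0.047221740704195644 0.044728186333273946
panel centre [ 0.53568246 -0.2275181   0.06783708] ((0.0007825493812561035, -0.0012386329472064972), (0.077252596616745, 0.09177548438310623), 0.14219418168067932)
white ((0.5356636643409729, -0.23336051404476166), (0.1490894854068756, 0.13577112555503845), 51.263492584228516)
```

View pics/crop.png

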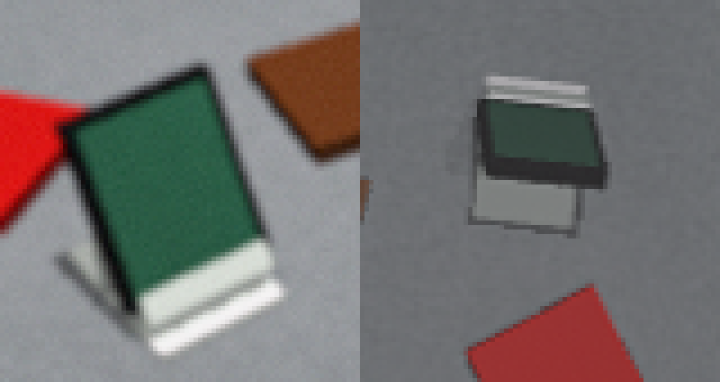

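The crop shows the plate leaning with its green face to +x and its top edge towards the robot, yaw about -5.5°. Both cameras agree to within a few mm.

```bash
cat >> h.py <<'E'
from scipy.spatial.transform import Rotation as Rot
def tool(yaw_deg,tilt_deg=0):
    """tool y = object's x, tool x = object's y, z = -object's z; object yawed, leaning to its -x by tilt"""
    B=Rot.from_euler('z',yaw_deg,degrees=True)*Rot.from_euler('y',-tilt_deg,degrees=True)
    M=B.as_matrix(); return Rot.from_matrix(np.c_[M[:,1],M[:,0],-M[:,2]]),M
def delta(pos,R):
    s=ctrl.observe(); o=(np.array(pos)-s['ee_pos'])/.05; r=np.degrees((R*Rot.from_euler('xyz',s['eef_rot']).inv()).as_rotvec())/4
    print('pos',s['ee_pos'].round(4),'offset units',o.round(3),'turn units',r.round(3))
E
python3 - <<'E'
from h import *
R,M=tool(-5.6,26); c=np.array([.5307,-.2268,.0635])
delta(c+.13*M[:,2],R)
E
```

```text
pos [ 0.2503 -0.5172  0.2382] offset units [ 4.473  5.919 -1.157] turn units [-3.895 -5.587 14.38 ]
```

arm_command([
  {"offset": [0.28, 0.37, -0.04], "turn": [-0.244, -0.35, 0.9]},
  {"offset": [0.28, 0.37, -0.04], "turn": [-0.244, -0.35, 0.9]},
  {"offset": [0.28, 0.37, -0.04], "turn": [-0.244, -0.35, 0.9]},
  {"offset": [0.28, 0.37, -0.04], "turn": [-0.244, -0.35, 0.9]},
  {"offset": [0.28, 0.37, -0.04], "turn": [-0.244, -0.35, 0.9]},
  {"offset": [0.28, 0.37, -0.04], "turn": [-0.244, -0.35, 0.9]},
  {"offset": [0.28, 0.37, -0.04], "turn": [-0.244, -0.35, 0.9]},
  {"offset": [0.28, 0.37, -0.04], "turn": [-0.244, -0.35, 0.9]},
  {"offset": [0.28, 0.37, -0.04], "turn": [-0.244, -0.35, 0.9]},
  {"offset": [0.28, 0.37, -0.04], "turn": [-0.244, -0.35, 0.9]},
  {"offset": [0.28, 0.37, -0.04], "turn": [-0.244, -0.35, 0.9]},
  {"offset": [0.28, 0.37, -0.04], "turn": [-0.244, -0.35, 0.9]},
], gripper=-1)

```text
time: 1.3
ee_pos: [0.4187, -0.2945, 0.2146]
eef_rot: [2.795, -0.044, 1.223]
ft_force: [0.0, -0.5, 0.2]
grip_width: 0.0911
grasp_force: 0.0
```

arm_command([
  {"offset": [0.28, 0.37, -0.16], "turn": [-0.244, -0.35, 0.9]},
  {"offset": [0.28, 0.37, -0.17], "turn": [-0.244, -0.35, 0.9]},
  {"offset": [0.28, 0.37, -0.17], "turn": [-0.244, -0.35, 0.9]},
  {"offset": [0.28, 0.37, -0.17], "turn": [-0.244, -0.35, 0.9]},
  {"offset": [0, 0, 0], "turn": [0, 0, 0]},
  {"offset": [0, 0, 0], "turn": [0, 0, 0]},
])

```text
time: 1.9
ee_pos: [0.4744, -0.2215, 0.1813]
eef_rot: [2.686, 0.0, 1.474]
ft_force: [-0.1, 0.1, -1.0]
grip_width: 0.0913
grasp_force: 0.0
```

```bash
cat >> h.py <<'E'
def wcloud():
    s=ctrl.observe(); im,d,c=grab('wrist')
    cc=dict(c); T=np.array(c['hand_eye']); A=Rot.from_euler('xyz',s['eef_rot']).as_matrix()
    Rw=A@T[:3,:3]; tw=A@T[:3,3]+s['ee_pos']   # camera->world
    cc['R']=Rw.T; cc['t']=-Rw.T@tw
    return im,d,cloud(d,cc),cc
E
python3 - <<'E'
from h import *
R,M=tool(-5.6,26); c=np.array([.5307,-.2268,.0635])
delta(c+.13*M[:,2],R)
im,d,P,cc=wcloud(); cv2.imwrite('pics/w1.png',im[:,:,::-1])
L=(P-c)@M; k=(abs(L[...,0])<.03)&(abs(L[...,1])<.07)&(L[...,2]>0)&(L[...,2]<.07)&(d>0)
q=L[k]; print(k.sum(),q.min(0),q.max(0),np.percentile(q,[2,50,98],axis=0))
np.save('wP.npy',P)
E
```

```text
pos [ 0.4744 -0.2215  0.1813] offset units [-0.008  0.005 -0.019] turn units [ 0.004  0.025 -0.02 ]
2833 [-0.01561653 -0.0365466   0.00108438] [0.00696119 0.0389213  0.05152661] [[-0.01509261 -0.0311085   0.00841931]
 [-0.00265457  0.00716315  0.04906213]
 [ 0.006251    0.03876379  0.05070927]]
```

View pics/w1.png

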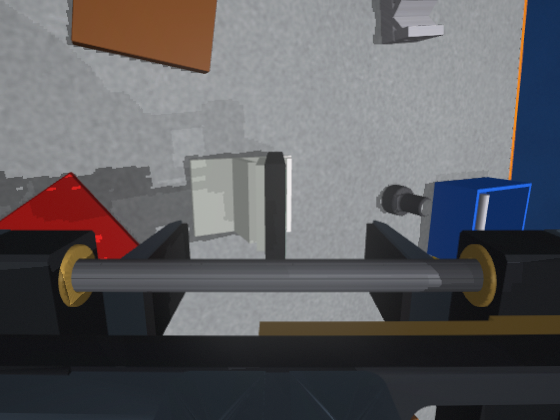

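The wrist view shows the black plate's top edge at column about 275, midway between the fingers (187 to 370). The rest is below it and the top edge is at s=50 mm as expected.

arm_command([
  {"offset": [0.13, -0.012, -0.27], "turn": [0, 0, 0]},
  {"offset": [0.13, -0.012, -0.27], "turn": [0, 0, 0]},
  {"offset": [0.13, -0.012, -0.27], "turn": [0, 0, 0]},
  {"offset": [0.13, -0.012, -0.27], "turn": [0, 0, 0]},
  {"offset": [0.13, -0.012, -0.27], "turn": [0, 0, 0]},
  {"offset": [0.13, -0.012, -0.27], "turn": [0, 0, 0]},
  {"offset": [0, 0, 0], "turn": [0, 0, 0]},
  {"offset": [0, 0, 0], "turn": [0, 0, 0]},
])

```text
time: 2.75
ee_pos: [0.5136, -0.2259, 0.1009]
eef_rot: [2.685, 0.0, 1.474]
ft_force: [0.0, -0.5, 0.2]
grip_width: 0.0911
grasp_force: 0.0
```

arm_command([
  {"offset": [0, 0, 0], "turn": [0, 0, 0]},
  {"offset": [0, 0, 0], "turn": [0, 0, 0]},
  {"offset": [0, 0, 0], "turn": [0, 0, 0]},
  {"offset": [0, 0, 0], "turn": [0, 0, 0]},
  {"offset": [0, 0, 0], "turn": [0, 0, 0]},
  {"offset": [0, 0, 0], "turn": [0, 0, 0]},
  {"offset": [0, 0, 0], "turn": [0, 0, 0]},
  {"offset": [0, 0, 0], "turn": [0, 0, 0]},
], gripper=1, force=20)

```text
time: 3.55
ee_pos: [0.5135, -0.2252, 0.1004]
eef_rot: [2.685, 0.0, 1.475]
ft_force: [0.1, 0.0, -0.6]
grip_width: 0.0304
grasp_force: 0.0
```

arm_command([
  {"offset": [0, 0, 0], "turn": [0, 0, 0]},
  {"offset": [0, 0, 0], "turn": [0, 0, 0]},
  {"offset": [0, 0, 0], "turn": [0, 0, 0]},
  {"offset": [0, 0, 0], "turn": [0, 0, 0]},
  {"offset": [0, 0, 0], "turn": [0, 0, 0]},
])

```text
time: 4.05
ee_pos: [0.5133, -0.225, 0.1003]
eef_rot: [2.686, 0.0, 1.475]
ft_force: [-0.1, -0.0, -2.0]
grip_width: 0.014
grasp_force: 20.0
```

arm_command([
  {"offset": [-0.105, 0.01, 0.216], "turn": [0, 0, 0]},
  {"offset": [-0.105, 0.01, 0.216], "turn": [0, 0, 0]},
  {"offset": [-0.105, 0.01, 0.216], "turn": [0, 0, 0]},
  {"offset": [-0.105, 0.01, 0.216], "turn": [0, 0, 0]},
  {"offset": [-0.105, 0.01, 0.216], "turn": [0, 0, 0]},
  {"offset": [-0.105, 0.01, 0.216], "turn": [0, 0, 0]},
  {"offset": [-0.105, 0.01, 0.216], "turn": [0, 0, 0]},
  {"offset": [-0.105, 0.01, 0.216], "turn": [0, 0, 0]},
  {"offset": [-0.105, 0.01, 0.216], "turn": [0, 0, 0]},
  {"offset": [-0.105, 0.01, 0.216], "turn": [0, 0, 0]},
  {"offset": [0, 0, 0], "turn": [0, 0, 0]},
])

```text
time: 5.15
ee_pos: [0.4612, -0.2206, 0.2105]
eef_rot: [2.682, 0.002, 1.474]
ft_force: [0.9, -0.3, -1.8]
grip_width: 0.0139
grasp_force: 20.0
```

Run:
```python
from h import *
R,M=tool(-16.1,0); b=np.array([.451,.1746,.008])
delta(b+[0,0,.05+.04+.06],R)
s=ctrl.observe();print(s['grip_width'],s['grasp_force'],s['qpos'].round(2))
P=np.array([.5133,-.225,.1003]);c=np.array([.5307,-.2268,.0635]);print((P-c)@tool(-5.6,26)[1])
```

```text
pos [ 0.4612 -0.2206  0.2105] offset units [-0.204  7.905 -1.049] turn units [ 1.264  6.467 -2.6  ]
0.013885685529773378 19.99985933303833 [-0.6   0.07  2.05  0.36  0.64 -0.75]
[4.09808093e-04 9.34668642e-05 4.07438746e-02]
```

arm_command([
  {"offset": [-0.01, 0.4, 0], "turn": [0.063, 0.323, -0.13]},
  {"offset": [-0.01, 0.4, 0], "turn": [0.063, 0.323, -0.13]},
  {"offset": [-0.01, 0.4, 0], "turn": [0.063, 0.323, -0.13]},
  {"offset": [-0.01, 0.4, 0], "turn": [0.063, 0.323, -0.13]},
  {"offset": [-0.01, 0.4, 0], "turn": [0.063, 0.323, -0.13]},
  {"offset": [-0.01, 0.4, 0], "turn": [0.063, 0.323, -0.13]},
  {"offset": [-0.01, 0.4, 0], "turn": [0.063, 0.323, -0.13]},
  {"offset": [-0.01, 0.4, 0], "turn": [0.063, 0.323, -0.13]},
  {"offset": [-0.01, 0.4, 0], "turn": [0.063, 0.323, -0.13]},
  {"offset": [-0.01, 0.4, 0], "turn": [0.063, 0.323, -0.13]},
  {"offset": [-0.01, 0.4, 0], "turn": [0.063, 0.323, -0.13]},
  {"offset": [-0.01, 0.4, 0], "turn": [0.063, 0.323, -0.13]},
])

```text
time: 6.35
ee_pos: [0.455, 0.0208, 0.2082]
eef_rot: [2.962, -0.011, 1.363]
ft_force: [-0.6, -0.5, -2.0]
grip_width: 0.0139
grasp_force: 20.0
```

arm_command([
  {"offset": [-0.01, 0.4, -0.1], "turn": [0.063, 0.323, -0.13]},
  {"offset": [-0.01, 0.4, -0.1], "turn": [0.063, 0.323, -0.13]},
  {"offset": [-0.01, 0.4, -0.1], "turn": [0.063, 0.323, -0.13]},
  {"offset": [-0.01, 0.4, -0.1], "turn": [0.063, 0.323, -0.13]},
  {"offset": [-0.01, 0.4, -0.1], "turn": [0.063, 0.323, -0.13]},
  {"offset": [-0.01, 0.4, -0.1], "turn": [0.063, 0.323, -0.13]},
  {"offset": [-0.01, 0.4, -0.1], "turn": [0.063, 0.323, -0.13]},
  {"offset": [-0.01, 0.3, -0.1], "turn": [0.063, 0.323, -0.13]},
  {"offset": [0, 0, -0.1], "turn": [0, 0, 0]},
  {"offset": [0, 0, 0], "turn": [0, 0, 0]},
  {"offset": [0, 0, 0], "turn": [0, 0, 0]},
])

```text
time: 7.45
ee_pos: [0.4508, 0.1741, 0.1633]
eef_rot: [-3.139, -0.001, 1.289]
ft_force: [-0.5, -0.9, -2.4]
grip_width: 0.0139
grasp_force: 20.0
```

Run:
```python
from h import *
R,M=tool(-16.1,0); b=np.array([.451,.1746,.008])
delta(b+[0,0,.05+.041],R)
im,d,P,cc=wcloud(); cv2.imwrite('pics/w2.png',im[:,:,::-1])
hsv=cv2.cvtColor(im,cv2.COLOR_RGB2HSV); H,S,V=[hsv[...,i].astype(int) for i in range(3)]
L=(P-b)@M
o=(H<20)&(S>90)&(V>100)&(abs(L[...,2])<.006)&(abs(L[...,0])<.05)&(abs(L[...,1])<.08)
if o.sum()>9: print('orange',o.sum(),np.percentile(L[o],[1,99],axis=0),np.median(L[o],0))
N=L-[.14,0,0]; k=(N[...,2]>.07)&(N[...,2]<.11)&(abs(N[...,0])<.03)&(abs(N[...,1])<.03)
if k.sum()>9: print('block',k.sum(),np.percentile(N[k],[2,98],axis=0))
t=(N[...,2]>.085)&k
if t.sum()>9: print(cv2.minAreaRect(N[t][:,:2].astype(np.float32)))
```

```text
pos [0.4508 0.1741 0.1633] offset units [ 0.004  0.009 -1.286] turn units [-0.022 -0.034  0.011]
orange 692 [[-0.02595076 -0.02054178 -0.0004228 ]
 [ 0.02359746  0.05286539  0.00295885]] [-0.00347542  0.02646001  0.00129768]
block 1553 [[-0.01669653 -0.00608923  0.07188894]
 [ 0.0127171   0.00731902  0.09183873]]
((-0.0014644702896475792, 0.0003028898499906063), (0.014708497561514378, 0.030956845730543137), 89.82626342773438)
```

View pics/w2.png

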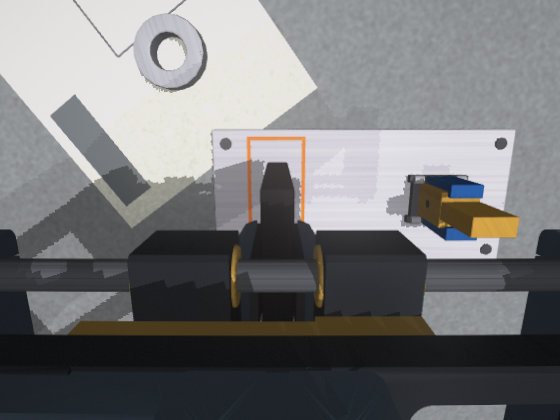

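The wrist view shows the plate hanging over the orange outline (columns 248 to 304), with the block upper part at (490,220). The measured bay centre is within about 1 mm.

arm_command([
  {"offset": [-0.016, 0.015, -0.2], "turn": [-0.02, -0.03, 0.01]},
  {"offset": [0, 0, -0.2], "turn": [0, 0, 0]},
  {"offset": [0, 0, -0.2], "turn": [0, 0, 0]},
  {"offset": [0, 0, -0.2], "turn": [0, 0, 0]},
  {"offset": [0, 0, -0.2], "turn": [0, 0, 0]},
  {"offset": [0, 0, -0.14], "turn": [0, 0, 0]},
  {"offset": [0, 0, -0.08], "turn": [0, 0, 0]},
  {"offset": [0, 0, 0], "turn": [0, 0, 0]},
  {"offset": [0, 0, 0], "turn": [0, 0, 0]},
  {"offset": [0, 0, 0], "turn": [0, 0, 0]},
])

```text
time: 8.5
ee_pos: [0.4506, 0.1757, 0.1029]
eef_rot: [3.141, -0.001, 1.29]
ft_force: [0.3, -1.1, -1.7]
grip_width: 0.0137
grasp_force: 20.0
```

arm_command([
  {"offset": [0, 0, -0.03], "turn": [0, 0, 0]},
  {"offset": [0, 0, -0.03], "turn": [0, 0, 0]},
  {"offset": [0, 0, 0], "turn": [0, 0, 0]},
  {"offset": [0, 0, 0], "turn": [0, 0, 0]},
])

```text
time: 8.9
ee_pos: [0.4505, 0.1757, 0.0999]
eef_rot: [3.141, -0.001, 1.29]
ft_force: [-0.5, 0.4, 2.9]
grip_width: 0.0136
grasp_force: 20.0
```

arm_command([
  {"offset": [0, 0, 0], "turn": [0, 0, 0]},
  {"offset": [0, 0, 0], "turn": [0, 0, 0]},
  {"offset": [0, 0, 0], "turn": [0, 0, 0]},
  {"offset": [0, 0, 0], "turn": [0, 0, 0]},
  {"offset": [0, 0, 0], "turn": [0, 0, 0]},
  {"offset": [0, 0, 0], "turn": [0, 0, 0]},
  {"offset": [0, 0, 0], "turn": [0, 0, 0]},
  {"offset": [0, 0, 0], "turn": [0, 0, 0]},
], gripper=0.1)

```text
time: 9.7
ee_pos: [0.4502, 0.1756, 0.0995]
eef_rot: [-3.142, -0.001, 1.29]
ft_force: [0.1, -0.2, -0.8]
grip_width: 0.0407
grasp_force: 0.0
```

arm_command([
  {"offset": [0, 0, 0.1], "turn": [0, 0, 0]},
  {"offset": [0, 0, 0.3], "turn": [0, 0, 0]},
  {"offset": [0, 0, 0.4], "turn": [0, 0, 0]},
  {"offset": [0, 0, 0.4], "turn": [0, 0, 0]},
  {"offset": [0, 0, 0.4], "turn": [0, 0, 0]},
  {"offset": [0, 0, 0.3], "turn": [0, 0, 0]},
  {"offset": [0, 0, 0], "turn": [0, 0, 0]},
  {"offset": [0, 0, 0], "turn": [0, 0, 0]},
])

```text
time: 10.5
ee_pos: [0.45, 0.1755, 0.1944]
eef_rot: [3.141, -0.001, 1.29]
ft_force: [0.1, 0.5, 0.2]
grip_width: 0.0409
grasp_force: 0.0
```

Run:
```python
from h import *
R,M=tool(-16.1,0); b=np.array([.451,.1746,.008])
im,d,P,cc=wcloud(); cv2.imwrite('pics/w3.png',im[:,:,::-1])
L=(P-b)@M; k=(L[...,2]>.09)&(L[...,2]<.11)&(abs(L[...,0])<.04)&(abs(L[...,1])<.05)
q=L[k];print(len(q),cv2.minAreaRect(q[:,:2].astype(np.float32)),np.median(q[:,2]))
N=L-[.14,0,0]; t=(N[...,2]>.085)&(N[...,2]<.1)&(abs(N[...,0])<.03)&(abs(N[...,1])<.03)
if t.sum()>9: print(t.sum(),cv2.minAreaRect(N[t][:,:2].astype(np.float32)),np.median(N[t][:,2]))
im,d,c=grab('top'); P=cloud(d,c); L=(P-b)@M
k=(L[...,2]>.08)&(L[...,2]<.11)&(abs(L[...,0])<.04)&(abs(L[...,1])<.06);q=L[k];print(len(q),cv2.minAreaRect(q[:,:2].astype(np.float32)) if len(q)>5 else 0)
delta(b+M@[.14,0,.0]+[0,0,.045+.033+.006+.06],R)
```

```text
2006 ((-0.0007060989737510681, 0.004699498414993286), (0.014085043221712112, 0.07045856863260269), 0.3085242807865143) 0.1008319350552678
824 ((-0.0014756321907043457, 0.00024441443383693695), (0.03028283454477787, 0.013233316130936146), 0.23233157396316528) 0.09057197489061813
40 ((0.000880073755979538, -0.027592696249485016), (0.022361014038324356, 0.013507829047739506), 89.5189208984375)
pos [0.4496 0.1754 0.1936] offset units [ 2.719 -0.792 -0.831] turn units [-0.    -0.024 -0.006]
```

View pics/w3.png

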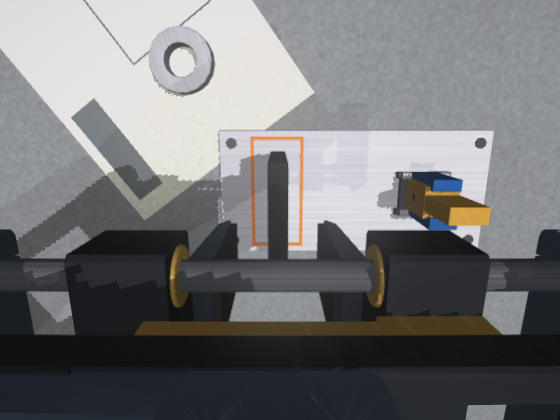

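The plate stands centred in the outline (top edge near column 278, outline 252 to 302) and is released. The block is 1.5 mm to -x of the assumed nest position.

arm_command([
  {"offset": [0.27, -0.078, 0], "turn": [0, 0, 0]},
  {"offset": [0.27, -0.078, 0], "turn": [0, 0, 0]},
  {"offset": [0.27, -0.078, 0], "turn": [0, 0, 0]},
  {"offset": [0.27, -0.078, 0], "turn": [0, 0, 0]},
  {"offset": [0.27, -0.078, 0], "turn": [0, 0, 0]},
  {"offset": [0.27, -0.078, 0], "turn": [0, 0, 0]},
  {"offset": [0.27, -0.078, 0], "turn": [0, 0, 0]},
  {"offset": [0.27, -0.078, 0], "turn": [0, 0, 0]},
  {"offset": [0.27, -0.078, 0], "turn": [0, 0, 0]},
  {"offset": [0.26, -0.082, 0], "turn": [0, 0, 0]},
  {"offset": [0, 0, 0], "turn": [0, -0.024, 0]},
  {"offset": [0, 0, 0], "turn": [0, 0, 0]},
], gripper=-0.3)

```text
time: 11.8
ee_pos: [0.5846, 0.1363, 0.1942]
eef_rot: [3.141, -0.001, 1.29]
ft_force: [-0.3, -0.2, -0.8]
grip_width: 0.0591
grasp_force: 0.0
```

Run:
```python
from h import *
R,M=tool(-16.1,0); b=np.array([.451,.1746,.008]); n=b+M@[.1385,.0002,0]
delta(n+[0,0,.087],R)
im,d,P,cc=wcloud(); N=(P-n)@M; t=(N[...,2]>.085)&(N[...,2]<.1)&(abs(N[...,0])<.03)&(abs(N[...,1])<.03)
if t.sum()>9: print(t.sum(),cv2.minAreaRect(N[t][:,:2].astype(np.float32)),np.median(N[t][:,2]))
hsv=cv2.cvtColor(im,cv2.COLOR_RGB2HSV); H,S=hsv[...,0],hsv[...,1]
for sg in(1,-1):
    k=(H>100)&(H<130)&(S>100)&(N[...,2]>.02)&(N[...,2]<.06)&(sg*N[...,1]>0)&(abs(N[...,1])<.04)
    if k.sum()>9: print('keeper',sg,k.sum(),np.percentile(N[k],[2,50,98],axis=0).round(4))
# lateral and height increments for rocking about the foot edge, TCP 87 mm up
for th in range(0,11):
    a=np.radians(th); print(th,round(-14.5*np.cos(a)+87*np.sin(a)+14.5,2),round(87*np.cos(a)+14.5*np.sin(a)-87,2))
```

```text
pos [0.5846 0.1363 0.1942] offset units [-0.009  0.002 -1.985] turn units [-0.01   0.013 -0.001]
836 ((0.0001935688778758049, -0.0003371145576238632), (0.014097551815211773, 0.029099421575665474), 89.99761962890625) 0.09081906539589119
keeper 1 270 [[-0.0105  0.0123  0.0514]
 [ 0.0001  0.0166  0.0534]
 [ 0.0115  0.0205  0.0548]]
keeper -1 81 [[-0.0108 -0.0211  0.0522]
 [ 0.0001 -0.02    0.0534]
 [ 0.011  -0.0188  0.0546]]
0 0.0 0.0
1 1.52 0.24
2 3.05 0.45
3 4.57 0.64
4 6.1 0.8
5 7.64 0.93
6 9.17 1.04
7 10.71 1.12
8 12.25 1.17
9 13.79 1.2
10 15.33 1.2
```

Well centred. I'll descend and grip.

arm_command([
  {"offset": [-0.01, 0, -0.25], "turn": [0, 0, 0]},
  {"offset": [0, 0, -0.3], "turn": [0, 0, 0]},
  {"offset": [0, 0, -0.3], "turn": [0, 0, 0]},
  {"offset": [0, 0, -0.3], "turn": [0, 0, 0]},
  {"offset": [0, 0, -0.3], "turn": [0, 0, 0]},
  {"offset": [0, 0, -0.25], "turn": [0, 0, 0]},
  {"offset": [0, 0, -0.2], "turn": [0, 0, 0]},
  {"offset": [0, 0, -0.08], "turn": [0, 0, 0]},
  {"offset": [0, 0, 0], "turn": [0, 0, 0]},
  {"offset": [0, 0, 0], "turn": [0, 0, 0]},
])

```text
time: 12.85
ee_pos: [0.5846, 0.1365, 0.096]
eef_rot: [3.139, -0.002, 1.29]
ft_force: [0.0, -0.1, -0.4]
grip_width: 0.0595
grasp_force: 0.0
```

arm_command([
  {"offset": [0, 0, 0], "turn": [0, 0, 0]},
  {"offset": [0, 0, 0], "turn": [0, 0, 0]},
  {"offset": [0, 0, 0], "turn": [0, 0, 0]},
  {"offset": [0, 0, 0], "turn": [0, 0, 0]},
  {"offset": [0, 0, 0], "turn": [0, 0, 0]},
  {"offset": [0, 0, 0], "turn": [0, 0, 0]},
  {"offset": [0, 0, 0], "turn": [0, 0, 0]},
  {"offset": [0, 0, 0], "turn": [0, 0, 0]},
], gripper=1, force=40)

```text
time: 13.65
ee_pos: [0.5843, 0.1364, 0.0957]
eef_rot: [3.14, -0.001, 1.29]
ft_force: [-0.4, 0.2, 2.8]
grip_width: 0.0297
grasp_force: 40.0
```

arm_command([
  {"offset": [0.0085, 0.0293, 0], "turn": [-0.24, 0.07, 0]},
  {"offset": [0.0085, 0.0293, 0], "turn": [-0.24, 0.07, 0]},
  {"offset": [0.0085, 0.0293, 0.003], "turn": [-0.24, 0.07, 0]},
  {"offset": [0.0085, 0.0293, 0.003], "turn": [-0.24, 0.07, 0]},
  {"offset": [0.0085, 0.0293, 0.003], "turn": [-0.24, 0.07, 0]},
  {"offset": [0.0085, 0.0293, 0.002], "turn": [-0.24, 0.07, 0]},
  {"offset": [0.0085, 0.0293, 0.001], "turn": [-0.24, 0.07, 0]},
  {"offset": [0.0085, 0.0293, 0], "turn": [-0.24, 0.07, 0]},
  {"offset": [0.0085, 0.0293, 0], "turn": [-0.24, 0.07, 0]},
  {"offset": [0.0085, 0.0293, 0], "turn": [-0.24, 0.07, 0]},
  {"offset": [0, 0, 0], "turn": [0, 0, 0]},
  {"offset": [0, 0, 0], "turn": [0, 0, 0]},
])

```text
time: 14.85
ee_pos: [0.5884, 0.1503, 0.0967]
eef_rot: [3.14, 0.177, 1.291]
ft_force: [-1.6, -3.3, 6.0]
grip_width: 0.0299
grasp_force: 40.0
```

```bash
cat >> h.py <<'E'
def keep(name=None):
    R,M=tool(-16.1,0); n=np.array([.451,.1746,.008])+M@[.1385,.0002,0]
    delta(n+[0,0,.087],R)
    def rep(tag,im,P):
        N=(P-n)@M
        hsv=cv2.cvtColor(im,cv2.COLOR_RGB2HSV); H,S=hsv[...,0],hsv[...,1]
        for sg in(1,-1):
            k=(H>100)&(H<130)&(S>100)&(N[...,2]>.045)&(N[...,2]<.06)&(sg*N[...,1]>0)&(abs(N[...,1])<.05)&(abs(N[...,0])<.02)
            if k.sum()>4: print(tag,'keeper',sg,k.sum(),np.percentile(N[k],[5,50,95],axis=0).round(4)[:,1:].tolist())
    im,d,P,cc=wcloud(); rep('wrist',im,P)
    if name: cv2.imwrite(f'pics/{name}.png',im[:,:,::-1])
    for c in ('top','scene'):
        im,d,cc=grab(c); rep(c,im,cloud(d,cc))
E
python3 -c "
from h import *
keep('w4')"
```

```text
pos [0.5884 0.1503 0.0967] offset units [-0.085 -0.277 -0.034] turn units [ 2.442 -0.681 -0.022]
wrist keeper 1 862 [[0.0186, 0.0474], [0.0236, 0.053], [0.027, 0.0543]]
top keeper -1 18 [[-0.0199, 0.0481], [-0.017, 0.0522], [-0.0129, 0.0582]]
scene keeper 1 5 [[0.0225, 0.0493], [0.0252, 0.0528], [0.0261, 0.0544]]
scene keeper -1 30 [[-0.0219, 0.0456], [-0.0197, 0.0519], [-0.0142, 0.0555]]
```

View pics/w4.png

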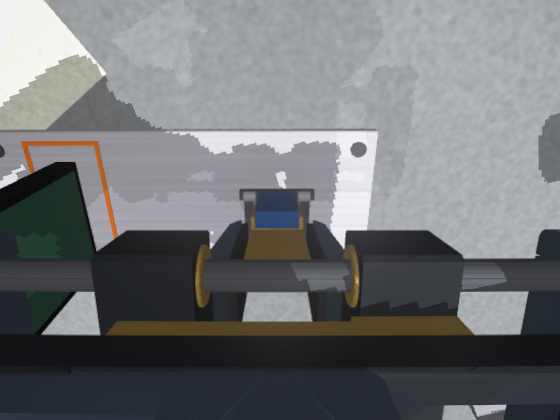

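The wrist view shows the block tipped to +y and the left keeper (277,210) pushed about 6.5 mm outwards (≈0.14 rad). Next is the other side.

arm_command([
  {"offset": [-0.0085, -0.0293, 0], "turn": [0.24, -0.07, 0]},
  {"offset": [-0.0085, -0.0293, 0], "turn": [0.24, -0.07, 0]},
  {"offset": [-0.0085, -0.0293, 0], "turn": [0.24, -0.07, 0]},
  {"offset": [-0.0085, -0.0293, -0.001], "turn": [0.24, -0.07, 0]},
  {"offset": [-0.0085, -0.0293, -0.002], "turn": [0.24, -0.07, 0]},
  {"offset": [-0.0085, -0.0293, -0.003], "turn": [0.24, -0.07, 0]},
  {"offset": [-0.0085, -0.0293, -0.003], "turn": [0.24, -0.07, 0]},
  {"offset": [-0.0085, -0.0293, -0.006], "turn": [0.24, -0.07, 0]},
  {"offset": [-0.0085, -0.0293, -0.006], "turn": [0.24, -0.07, 0]},
  {"offset": [-0.0085, -0.0293, -0.006], "turn": [0.24, -0.07, 0]},
  {"offset": [0, 0, 0], "turn": [0, 0, 0]},
  {"offset": [0, 0, 0], "turn": [0, 0, 0]},
])

```text
time: 16.2
ee_pos: [0.5843, 0.1358, 0.0957]
eef_rot: [3.139, 0.001, 1.291]
ft_force: [-2.4, -2.5, 7.8]
grip_width: 0.0297
grasp_force: 40.0
```

```bash
python3 -c "
from h import *
keep()"
```

```text
pos [0.5843 0.1358 0.0957] offset units [-0.003  0.013 -0.014] turn units [ 0.02   0.028 -0.014]
wrist keeper 1 729 [[0.0184, 0.0519], [0.0224, 0.0531], [0.0265, 0.0543]]
scene keeper 1 15 [[0.0181, 0.0457], [0.0203, 0.0506], [0.0247, 0.0553]]
scene keeper -1 29 [[-0.0222, 0.0459], [-0.0194, 0.052], [-0.0133, 0.0552]]
```

arm_command([
  {"offset": [-0.0085, -0.0293, 0], "turn": [0.24, -0.07, 0]},
  {"offset": [-0.0085, -0.0293, 0.003], "turn": [0.24, -0.07, 0]},
  {"offset": [-0.0085, -0.0293, 0.003], "turn": [0.24, -0.07, 0]},
  {"offset": [-0.0085, -0.0293, 0.003], "turn": [0.24, -0.07, 0]},
  {"offset": [-0.0085, -0.0293, 0.003], "turn": [0.24, -0.07, 0]},
  {"offset": [-0.0085, -0.0293, 0.002], "turn": [0.24, -0.07, 0]},
  {"offset": [-0.0085, -0.0293, 0.001], "turn": [0.24, -0.07, 0]},
  {"offset": [-0.0085, -0.0293, 0], "turn": [0.24, -0.07, 0]},
  {"offset": [-0.0085, -0.0293, 0], "turn": [0.24, -0.07, 0]},
  {"offset": [-0.0085, -0.0293, 0], "turn": [0.24, -0.07, 0]},
  {"offset": [0, 0, 0], "turn": [0, 0, 0]},
  {"offset": [0, 0, 0], "turn": [0, 0, 0]},
])

```text
time: 17.55
ee_pos: [0.5808, 0.1228, 0.0965]
eef_rot: [3.138, -0.177, 1.29]
ft_force: [-0.4, 1.9, 6.7]
grip_width: 0.0293
grasp_force: 40.0
```

```bash
python3 -c "
from h import *
keep('w5')"
```

```text
pos [0.5808 0.1228 0.0965] offset units [ 0.067  0.272 -0.029] turn units [-2.428e+00  7.500e-01  1.000e-03]
wrist keeper 1 768 [[0.0177, 0.0519], [0.0223, 0.0531], [0.0267, 0.0544]]
scene keeper 1 19 [[0.0174, 0.0461], [0.0209, 0.0533], [0.026, 0.0558]]
scene keeper -1 24 [[-0.027, 0.0469], [-0.0236, 0.0535], [-0.0194, 0.0568]]
```

arm_command([
  {"offset": [-0.011, -0.036, 0], "turn": [0.18, -0.05, 0]},
  {"offset": [-0.011, -0.036, 0], "turn": [0.18, -0.05, 0]},
  {"offset": [0, 0, 0], "turn": [0, 0, 0]},
  {"offset": [0, 0, 0], "turn": [0, 0, 0]},
])

```text
time: 18.1
ee_pos: [0.58, 0.1198, 0.0964]
eef_rot: [3.138, -0.205, 1.289]
ft_force: [1.3, 6.4, 3.7]
grip_width: 0.0291
grasp_force: 40.0
```

```bash
python3 -c "
from h import *
keep()"
```

```text
pos [0.58   0.1198 0.0964] offset units [ 0.083  0.331 -0.028] turn units [-2.814  0.859  0.016]
wrist keeper 1 716 [[0.0176, 0.0519], [0.022, 0.0531], [0.0264, 0.0544]]
top keeper 1 10 [[0.0238, 0.048], [0.0261, 0.0514], [0.0282, 0.0564]]
scene keeper 1 23 [[0.0179, 0.0473], [0.0211, 0.053], [0.0261, 0.0557]]
scene keeper -1 27 [[-0.0287, 0.0466], [-0.026, 0.052], [-0.0195, 0.0557]]
```

arm_command([
  {"offset": [0.0075, 0.03, 0], "turn": [-0.255, 0.078, 0]},
  {"offset": [0.0075, 0.03, 0], "turn": [-0.255, 0.078, 0]},
  {"offset": [0.0075, 0.03, 0], "turn": [-0.255, 0.078, 0]},
  {"offset": [0.0075, 0.03, 0], "turn": [-0.255, 0.078, 0]},
  {"offset": [0.0075, 0.03, 0], "turn": [-0.255, 0.078, 0]},
  {"offset": [0.0075, 0.03, -0.002], "turn": [-0.255, 0.078, 0]},
  {"offset": [0.0075, 0.03, -0.002], "turn": [-0.255, 0.078, 0]},
  {"offset": [0.0075, 0.03, -0.003], "turn": [-0.255, 0.078, 0]},
  {"offset": [0.0075, 0.03, -0.003], "turn": [-0.255, 0.078, 0]},
  {"offset": [0.0075, 0.03, -0.003], "turn": [-0.255, 0.078, 0]},
  {"offset": [0.0075, 0.03, -0.003], "turn": [-0.255, 0.078, 0]},
  {"offset": [0, 0, 0], "turn": [0, 0, 0]},
])

```text
time: 19.45
ee_pos: [0.5848, 0.1361, 0.0957]
eef_rot: [3.139, 0.001, 1.291]
ft_force: [1.5, 2.8, 6.3]
grip_width: 0.0297
grasp_force: 40.0
```

```bash
python3 -c "
from h import *
keep()"
```

```text
pos [0.5848 0.1361 0.0957] offset units [-0.013  0.005 -0.014] turn units [ 0.023  0.027 -0.013]
wrist keeper 1 743 [[0.0183, 0.052], [0.0225, 0.0532], [0.0266, 0.0543]]
scene keeper 1 10 [[0.0164, 0.0458], [0.0205, 0.0519], [0.0245, 0.0556]]
scene keeper -1 26 [[-0.0292, 0.0462], [-0.0267, 0.0525], [-0.0208, 0.0554]]
```

Both keepers are open and the block is centred. Starting the lift slowly.

arm_command([
  {"offset": [0, 0, 0.04], "turn": [0, 0, 0]},
  {"offset": [0, 0, 0.04], "turn": [0, 0, 0]},
  {"offset": [0, 0, 0.04], "turn": [0, 0, 0]},
  {"offset": [0, 0, 0.04], "turn": [0, 0, 0]},
  {"offset": [0, 0, 0], "turn": [0, 0, 0]},
])

```text
time: 20.1
ee_pos: [0.5829, 0.1349, 0.102]
eef_rot: [-3.139, 0.003, 1.29]
ft_force: [1.2, 3.5, -4.2]
grip_width: 0.03
grasp_force: 40.0
```

arm_command([
  {"offset": [0, 0, 0.1], "turn": [0, 0, 0]},
  {"offset": [0, 0, 0.14], "turn": [0, 0, 0]},
  {"offset": [0, 0, 0.14], "turn": [0, 0, 0]},
  {"offset": [0, 0, 0.14], "turn": [0, 0, 0]},
  {"offset": [0, 0, 0.14], "turn": [0, 0, 0]},
  {"offset": [0, 0, 0.14], "turn": [0, 0, 0]},
  {"offset": [0, 0, 0.14], "turn": [0, 0, 0]},
  {"offset": [0, 0, 0.14], "turn": [0, 0, 0]},
  {"offset": [0, 0, 0.14], "turn": [0, 0, 0]},
  {"offset": [0, 0, 0.14], "turn": [0, 0, 0]},
  {"offset": [0, 0, 0.08], "turn": [0, 0, 0]},
  {"offset": [0, 0, 0], "turn": [0, 0, 0]},
])

```text
time: 21.3
ee_pos: [0.5833, 0.1347, 0.1755]
eef_rot: [-3.141, 0.002, 1.29]
ft_force: [-0.5, -0.5, -3.5]
grip_width: 0.0293
grasp_force: 40.0
```

arm_command([
  {"offset": [0, 0, 0], "turn": [0, 0, 0]},
  {"offset": [0, 0, 0], "turn": [0, 0, 0]},
  {"offset": [0, 0, 0], "turn": [0, 0, 0]},
  {"offset": [0, 0, 0], "turn": [0, 0, 0]},
])

```text
time: 21.7
ee_pos: [0.5829, 0.1346, 0.1744]
eef_rot: [-3.14, 0.003, 1.29]
ft_force: [0.5, 0.7, -3.1]
grip_width: 0.0301
grasp_force: 40.0
```

```bash
python3 -c "
from h import *
keep('w6')
a=np.load('scene.npz')['im'][120:270,220:420,::-1]; b=np.load('wrist.npz')['im'][:,:,::-1]
cv2.imwrite('pics/end.png',np.vstack([cv2.resize(a,(440,330),interpolation=3),cv2.resize(b,(440,260))]))
"
```

```text
pos [0.5829 0.1346 0.1744] offset units [ 0.025  0.035 -1.588] turn units [ 0.037 -0.039 -0.   ]
wrist keeper 1 369 [[0.0183, 0.052], [0.0226, 0.0532], [0.0264, 0.0545]]
scene keeper 1 28 [[0.0176, 0.0451], [0.0219, 0.0524], [0.0261, 0.0552]]
scene keeper -1 21 [[-0.0289, 0.0465], [-0.0265, 0.0525], [-0.0219, 0.0553]]
```

View pics/end.png

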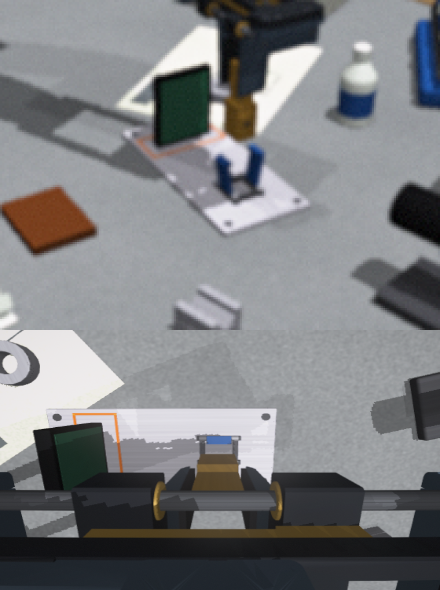

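The block hangs upright, clear of the two opened keepers (240,170), and the plate stands in the outline (182,105). Handing in.

```bash
python3 -c "
from h import *
print(ctrl.close_job())"
```

```text
the job is handed in; nothing more can be done
None
```

The job is handed in at about 22 s of the 51 s, though no verdict came back: the plate stands released in the bay, both keepers are pushed open (about 0.14 rad each, estimated from the camera images), and the block is held upright about 26 mm above them.

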